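# Slide the checker tray that fits into the game box and shut the lid

## Task

Of the three look-alike trays of red checkers, find the one whose width fits the empty bay of the blue game box (same width as the black-checker tray beside it) and slide it along the table into that bay, checkers first, until it is fully home; then shut the lid completely. Never lift or tip a tray, or the checkers would spill; the other two trays may be slid aside but stay on the table. Leave the red bowl, the dice-cup tin and the trivet where they are.

Things in the scene. Friction and masses are not known exactly. Their poses are not given: they have to be found in the camera images.
- tray_a: Loose pale-wood tray, 110 mm long (x), 62 wide (y), 36 high, walls 5, about 179 g. Origin: underside centre, z up. Red checkers on edge fill x 11 to 50 mm (37 high); the -x part is an empty finger well, x -50 to 6 mm, 52 wide inside, floor 4 mm up, 32 deep: fingers can hook in it to drag the tray. Starts with +x within 0.6 rad of world +y.
- tray_b: Loose pale-wood tray, 110 mm long (x), 76 wide (y), 36 high, walls 5, about 220 g. Origin: underside centre, z up. Red checkers on edge fill x 11 to 50 mm (37 high); the -x part is an empty finger well, x -50 to 6 mm, 66 wide inside, floor 4 mm up, 32 deep: fingers can hook in it to drag the tray. Starts with +x within 0.6 rad of world +y.
- tray_c: Loose pale-wood tray, 110 mm long (x), 90 wide (y), 36 high, walls 5, about 260 g. Origin: underside centre, z up. Red checkers on edge fill x 11 to 50 mm (37 high); the -x part is an empty finger well, x -50 to 6 mm, 80 wide inside, floor 4 mm up, 32 deep: fingers can hook in it to drag the tray. Starts with +x within 0.6 rad of world +y.
- tray_b_well (a point): Centre of the finger-well floor of tray_b, 22 mm from the tray's origin towards -x; axes as the tray.
- game_box: Fixed blue box, 118 mm deep (x), 178 wide (y), walls 44 high, 6 thick; origin underside centre. Two bottomless bays, 80 wide inside, 112 deep, open at -x (roughly world -y), back wall's inner face at x = 53. The bay at y = +43 holds a fixed 76 mm wide tray of black checkers; the bay at y = -43 is empty: a tray slides in over the table along the box's +x.
- bay_home (a point): Where the right tray's origin must end: centre of the empty bay at table height (x = -2, y = -43 mm in the box). The tray then nearly touches the back wall, its rear end is flush with the box front, and its x is along the box's x.
- bay_well (a point): Where the centre of the right tray's well floor is when it is home (x = -24, y = -43 mm in the box, 4 mm up).
- bay_mouth (a point): Middle of the empty bay's opening, at table height, in the plane of the box front (x = -59, y = -43 mm in the box). Flared lips beside it stick out to x = -74 mm and widen the entry by about 5 mm on each side.
- lid_hinge_mid (a point): Middle of the lid's hinge line on the box's back rim (x = 59, y = 0, 46 mm up); the axis is the box's y. The lid is a flat light blue panel, 118 mm from hinge to free edge, 178 wide, 6 thick, no handle; shut, it lies from 46 to 52 mm up.
- lid_edge (a point): Middle of the lid's free edge, 118 mm from the hinge.
- lid (a joint): Lid angle in rad: 0 shut (level, its stop), 1.57 straight up, at most 1.95, leaning back. Starts at 1.6 to 1.9 and stays where it is left: the stiff hinge takes about 2 N at the free edge. Push it over from behind (the box's +x side), then press it down.
- bowl: Red ceramic bowl, loose, 110 mm across the rim, 50 mm high, 400 g; origin under its centre.
- dice_tin: Round steel tin with three dice cups standing out of it, loose, 84 mm across, 120 mm high with the cups, 500 g; origin under its centre.
- trivet: Teal hexagonal trivet, loose, 130 mm across flats, 150 mm across corners, 10 mm thick; origin under its centre.

How it is judged (in metres and radians):
On the way:
1. the 76 mm tray (tray_b) is fully home in the empty bay, checkers first, while the lid is still open (horizontal distance between tray_b and bay_home below 0.006 m and horizontal distance between tray_b_well and bay_well below 0.006 m and height (world z) of tray_b below 0.004 m and value of joint lid above 0.8 rad), for 0.2 s.
At the end, for the whole second after the job is handed in: tray_b lies flat in the empty bay, checkers at the back wall, its origin within 6 mm of bay_home and its well within 6 mm of bay_well; the lid is shut (below 0.05 rad); tray_a and tray_c lie flat on the table, and all trays are at rest (horizontal distance between tray_b and bay_home below 0.006 m and horizontal distance between tray_b_well and bay_well below 0.006 m and height (world z) of tray_b below 0.004 m and value of joint lid below 0.05 rad and angle between tray_b's own z axis and vertical below 0.05 rad and height (world z) of each of tray_a, tray_c below 0.005 m and angle between each of tray_a, tray_c's own z axis and vertical below 0.06 rad and linear speed of each of tray_a, tray_c, tray_b below 0.01 m/s); the robot touches nothing.
It fails at once if a tray is lifted more than 12 mm off the table or tipped more than 0.2 rad (height (world z) of any of tray_a, tray_b, tray_c above 0.012 m or angle between any of tray_a, tray_b, tray_c's own z axis and vertical above 0.2 rad).
It fails at once if the bowl, the tin or the trivet is moved more than 20 mm (distance of any of bowl, dice_tin, trivet from where it was at the start of the episode above 0.02 m).
It also fails if it takes over 72 s, if anything falls off the work surface, if the arm or the gripper's body presses on something with over 40 N, if the wrist force passes 120 N, or if a joint passes its speed limit or range.

## Robot

A 6-joint arm with a two-finger parallel gripper is mounted at the origin on the work surface. World frame = base frame: x ahead of the robot, y to its left, z up, the work surface at z = 0. Lengths are in mm, angles in rad, forces in N, time in s.
With the tool pointing down it reaches from about 325 to 850 mm from the base axis. Payload 4.4 kg.
Tool frame: the origin (TCP) lies midway between the tips of the shut fingers; the grasp point (between the pads) lies 19 mm behind it (robot.grip_depth is the distance from the TCP to the grasp point, in mm); z points along the fingers, y is the line along which they close (so a half turn about z gives the same grasp; the last joint's range is limited). The gripper opens to 94 mm and grips with 3 to 60 N. Pads are 16 mm wide; open, the fingers measure 119 mm over their backs; the gripper's body (75 mm by 177 mm) begins 78 mm behind the grasp point.
Start: joints at [-0.15, 0.207, 1.542, -0, 1.393, -0.15], TCP at [575.002, -0.012, 205.447] pointing down, gripper open.
Joint ranges: [-2.73, 2.73], [-0.86, 2.22], [0.23, 2.46], [-1.11, 4.25], [0.08, 2.63], [-2.82, 2.82]. Speed limits (rad/s): [2.79, 2.79, 3.14, 3.14, 3.14, 3.14].

## Interface

Orientations are given as a rotation vector (axis times angle).
In Python, from workcell import robot gives the robot as it stands.
- The arm moves only by the tool carry_out, never from a script. Its argument "commands" is a list of rows, each a list of 7 numbers: the shift along the world's x, y, z as a fraction of full scale, then the turn, a rotation vector about the world's x, y, z as a fraction of full scale, then the opening, from 0 (shut) to 1 (fully open). In form: [[x, y, z, rx, ry, rz, grip], ...]. A call has 1 to 8 rows; each row is the pose to reach, as a shift and turn from the pose commanded when the call began, turning the shorter way round; what a row does not reach only later rows make up. Full scale, the value 1, is 0.3 m for a shift and 360 degrees for a turn. A row lasts 1/8 s, in which the tool goes at most 62.5 mm and 10.7 degrees, less where a joint would pass 70% of its speed; a pose out of reach is approached as far as the arm can. A call with a number of a shift or a turn outside -1 to 1 is refused whole. A call with a gripper value outside its range is refused whole. The fingers move at their own pace and stop on an object; "squeeze" is the grip in N (left out, the last holds). Time passes only in rows, so rows that repeat a pose let the fingers close. It gives the time, the measured TCP pose, the force, the opening and the grip force at its end, in the units of the state.
- robot.state(): the state, without advancing time (a new reading comes with each control period).
- robot.get_image(name): name is "scene" or "side" or "wrist"; returns (picture, depth): 400x640x3 uint8, red, green, blue; 400x640 float32, mm along the optical axis (not along the pixel's ray), 0 where there is no reading.
- robot.camera_model(name): a dict with "fx", "fy", "cx", "cy" (pixels), "camera_from_world" (4x4, takes a point from world to camera coordinates); the wrist camera has in their place "T_tool_cam" (4x4, takes a point from camera to tool coordinates, whose origin is the TCP and whose axes are the flange's). Camera axes: x right, y up, looking along -z (the intrinsics and any distortion apply to the point x, -y, -z); pixel columns grow to the right and rows downward; lengths in mm; the calibration is good to about 2 mm. A picture is of the moment at which its call begins: read the wrist's pose just before it. camera_model takes no time and is no camera call.
- robot.close_job(): hands the job in; it is judged then, once.
The state is a dict: "t": time; "qpos": joint angles; "joint_velocities": joint speeds; "tau": joint torques, N m; "position": TCP position; "ee_rot": TCP orientation; "wrist_force": force on the tool from outside, world axes, zero at the start; "torque": the same for the moment, N m; "gripper_width": opening from 0.0 (shut) to 1.0 (fully open); "finger_force": force on a finger pad.
Only numpy, scipy, OpenCV 4.12 (cv2) and the standard library are available. Lean on these libraries where they do the work, as an engineer would, in place of code of your own. Each camera call takes 0.05 s, during which the arm holds its last target. There are 200 camera calls.

## Working session

There is one attempt and no reset: what is moved stays moved. The work goes in short steps, Python scripts to look and compute and a tool call to move; the robot and the scene stay as the last step left them, time stands still between calls to the robot, and variables do not carry over. Pictures are saved under pics/ and viewed, at most 10 in all, crops included, and the job is handed in when it is done.

Besides the shell and the picture viewer there is one more tool, called after "Emit:" by a JSON object that holds its "api" and its "payload". carry_out: Moves the arm, as the interface text tells. Shift numbers are shares of 0.3 m and turn numbers shares of 360 degrees, none past 1 either way. Its arguments: {"type":"object","properties":{"commands":{"type":"array","items":{"type":"array","items":{"type":"number"}}},"squeeze":{"type":"number"}},"required":["commands"]}

```bash
mkdir -p pics; cat > h.py <<'E'
import numpy as np,cv2
from workcell import robot
def snap(n,f):
    im,d=robot.get_image(n); cv2.imwrite(f'pics/{f}.png',im[:,:,::-1]); np.save(f'pics/{f}.npy',d); return im,d
def cloud(n,d):
    m=robot.camera_model(n); v,u=np.mgrid[0:400,0:640]
    p=np.stack([(u-m['cx'])/m['fx']*d,-(v-m['cy'])/m['fy']*d,-d,np.ones_like(d)],-1)
    W=np.linalg.inv(np.array(m['camera_from_world']))
    return (p@W.T)[...,:3]
E
python3 - <<'E'
from h import *
for n in('scene','side'):
    im,d=snap(n,n+'0'); m=robot.camera_model(n); print({k:m[k] for k in m}); 
    P=cloud(n,d); np.save(f'pics/{n}P.npy',P)
print(robot.state())
E
```

```text
{'fx': 398.5335598694126, 'fy': 398.5335598694126, 'cx': 319.6900988116801, 'cy': 197.13246672590418, 'camera_from_world': array([[ 5.29525320e-01,  8.48069004e-01,  1.95422593e-02,
        -2.77251696e+02],
       [-4.85283848e-01,  2.83950138e-01,  8.26965481e-01,
         2.39378678e+02],
       [ 6.95774764e-01, -4.47382703e-01,  5.61912977e-01,
        -1.44780917e+03],
       [ 0.00000000e+00,  0.00000000e+00,  0.00000000e+00,
         1.00000000e+00]])}
{'fx': 471.86291000509294, 'fy': 471.86291000509294, 'cx': 317.04691060592927, 'cy': 202.91415349311453, 'camera_from_world': array([[ 8.61674364e-01, -5.07412832e-01,  7.03627740e-03,
        -4.82713852e+02],
       [ 2.98347717e-01,  5.17764551e-01,  8.01815758e-01,
        -1.97521883e+02],
       [-4.10494739e-01, -6.88804826e-01,  5.97529900e-01,
        -1.13245871e+03],
       [ 0.00000000e+00,  0.00000000e+00,  0.00000000e+00,
         1.00000000e+00]])}
{'t': 0.1, 'qpos': array([-1.50477465e-01,  2.07354545e-01,  1.54276534e+00, -8.24737708e-06,
        1.39352724e+00, -1.50477192e-01]), 'joint_velocities': array([-0.00062263, -0.00071224, -0.00413962, -0.00107551,  0.00095575,
       -0.00074143]), 'tau': array([-3.50521914e-04, -3.71862960e+01, -2.82294059e+01,  7.01280241e-02,
        3.11360427e-02, -6.17781598e-05]), 'position': array([5.74279820e+02, 1.08032064e-01, 2.04417420e+02]), 'ee_rot': array([-2.22027351e+00, -2.22027616e+00,  1.92332688e-03]), 'wrist_force': array([-0.21302342, -0.43000977,  0.63028904]), 'torque': array([ 0.0091501 , -0.03492716, -0.0068347 ]), 'finger_force': 0.0, 'gripper_width': 0.9994357581466192}
```

View pics/scene0.png

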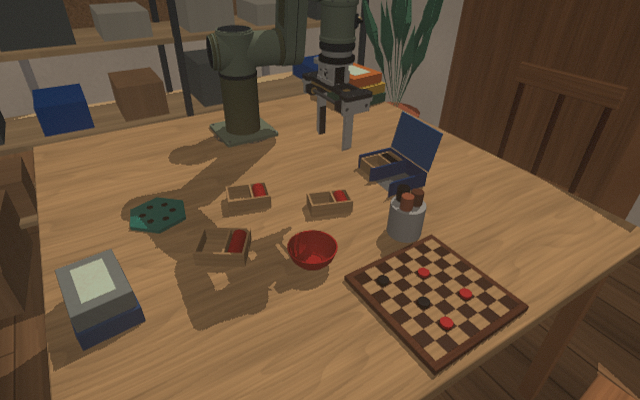

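View pics/side0.png

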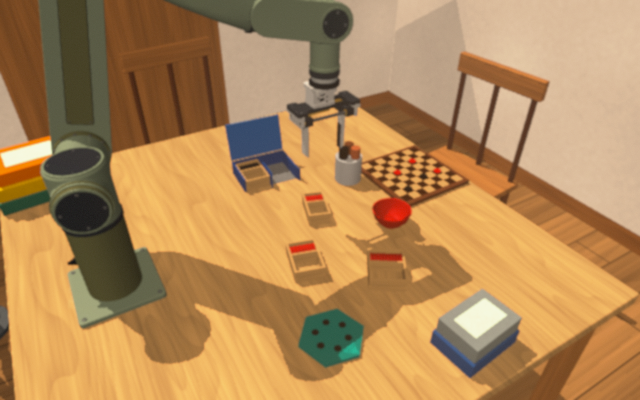

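The scene view shows trays at about (247,197), (330,203) and (224,245), the box at (395,165), the bowl at (312,250), the tin at (405,220) and the trivet at (158,215). Next I'll build a top-down map from the depth.

```bash
python3 - <<'E'
from h import *
for n in('scene','side'):
    im=cv2.imread(f'pics/{n}0.png').astype(float); P=np.load(f'pics/{n}P.npy'); d=np.load(f'pics/{n}0.npy')
    ok=(d>0)
    t=ok&(abs(P[...,2])<15)&(P[...,0]>200)&(P[...,0]<900)&(abs(P[...,1])<450)
    print(n,'table z',np.median(P[t][:,2]))
    # upsample for density
    H=np.full((600,800,3),40,np.uint8)
    big=lambda a:cv2.resize(a,None,fx=3,fy=3,interpolation=cv2.INTER_NEAREST)
    # ortho: x up (rows), y left ; x 250..850, y 400..-400
    sel=ok&(P[...,2]<90)&(P[...,2]>-15)
    Q=P[sel];C=im[sel]
    o=np.argsort(Q[:,2]);Q=Q[o];C=C[o]
    r=(850-Q[:,0]).astype(int);c=(400-Q[:,1]).astype(int)
    k=(r>=1)&(r<599)&(c>=1)&(c<799)
    for dr in(-1,0,1):
        for dc in(-1,0,1): H[r[k]+dr,c[k]+dc]=C[k]
    cv2.imwrite(f'pics/top_{n}.png',H)
E
```

```text
scene table z 0.7216223607801453
side table z 0.5790382499390034
```

View pics/top_scene.png

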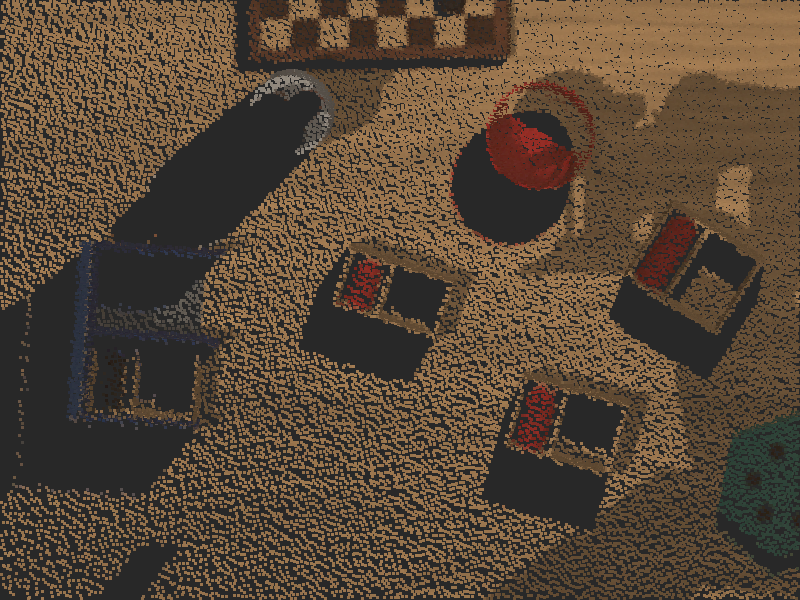

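View pics/top_side.png

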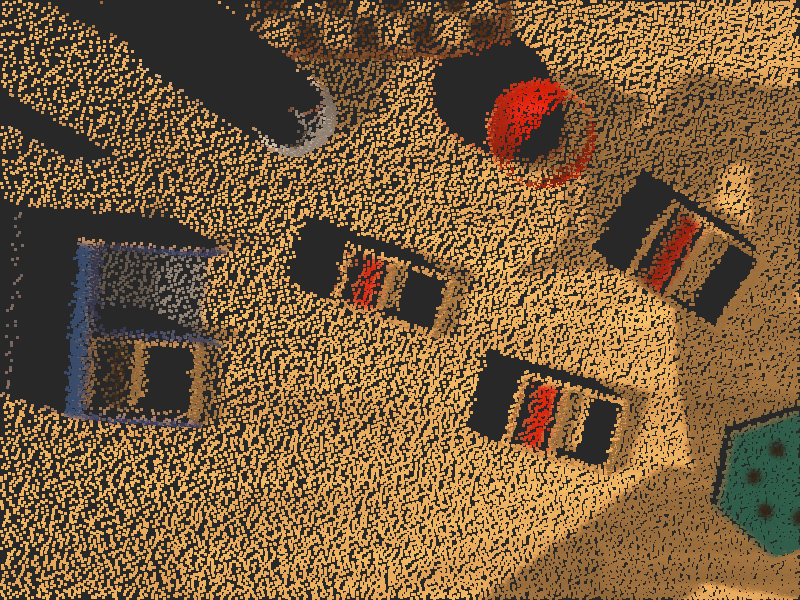

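```bash
cat > fit.py <<'E'
from h import *
from scipy.optimize import minimize
def fit(Q,x0,L,W,mode='tray'):
    # Q: rim-top points (xy); distance to walls of a rectangle outline (wall-centre, L-5 x W-5)
    def cost(p):
        c,s=np.cos(p[2]),np.sin(p[2]); D=Q-p[:2]; a=D[:,0]*c+D[:,1]*s; b=-D[:,0]*s+D[:,1]*c
        dx,dy=abs(a)-L/2,abs(b)-W/2
        sd=np.where((dx>0)&(dy>0),np.hypot(dx,dy),np.maximum(dx,dy))
        e=np.maximum(abs(sd+2.5)-2.5,0)      # zero within the 5 mm wall
        return np.mean(np.minimum(e,8)**2)
    best=min((minimize(cost,[x0[0]+i,x0[1]+j,x0[2]],method='Nelder-Mead',options=dict(xatol=.02,fatol=1e-4,maxiter=2000,initial_simplex=[[x0[0]+i,x0[1]+j,x0[2]],[x0[0]+i+8,x0[1]+j,x0[2]],[x0[0]+i,x0[1]+j+8,x0[2]],[x0[0]+i,x0[1]+j,x0[2]+.15]])) for i in(-6,6) for j in(-6,6)),key=lambda r:r.fun)
    return best.x,best.fun
E
python3 - <<'E'
from fit import *
A={}
for n in('scene','side'):
    P=np.load(f'pics/{n}P.npy');d=np.load(f'pics/{n}0.npy');im=cv2.imread(f'pics/{n}0.png').astype(int)
    s=d>0; A[n]=(P[s],im[s])
for nm,x0 in dict(T1=(565,5),T2=(428,-162),T3=(578,-300)).items():
    for src in(['scene'],['side'],['scene','side']):
        Q=np.concatenate([A[n][0][(A[n][0][:,2]>31)&(A[n][0][:,2]<41)&(A[n][1][:,2]<A[n][1][:,1]*1.9)&(np.hypot(A[n][0][:,0]-x0[0],A[n][0][:,1]-x0[1])<85)] for n in src])
        rs=[(w,)+fit(Q[:,:2],(x0[0],x0[1],1.4 if nm!='T3' else 1.1),110,w) for w in(62,76,90)]
        print(nm,src,len(Q),[(w,np.round(p,2),round(f,2)) for w,p,f in rs])
for n in A:
    Q,C=A[n]; k=(Q[:,2]>38)&(Q[:,2]<48)&(Q[:,0]>410)&(Q[:,0]<625)&(Q[:,1]>150)&(Q[:,1]<345)&(C[:,0]>C[:,2]*1.15)
    B=Q[k]; print(n,'box',len(B),cv2.minAreaRect(B[:,:2].astype(np.float32)))
    k=(Q[:,2]>55)&(Q[:,2]<162)&(Q[:,0]>410)&(Q[:,0]<625)&(Q[:,1]>250)&(Q[:,1]<420)&(C[:,0]>C[:,2]*1.15)
    L=Q[k]; 
    if len(L)>50:
        c=np.linalg.lstsq(np.c_[L[:,0],L[:,2],np.ones(len(L))],L[:,1],rcond=None)[0]; print('lid plane y=ax+bz+c',c,len(L),L.min(0),L.max(0))
np.savez('pics/c0.npz',**{n:A[n][0] for n in A})
E
```

```text
T1 ['scene'] 312 [(62, array([558.91,   5.98,   1.25]), np.float64(6.25)), (76, array([557.53,   5.76,   1.33]), np.float64(20.42)), (90, array([573.35,   2.21,   1.25]), np.float64(27.92))]
T1 ['side'] 238 [(62, array([560.24,   6.55,   1.26]), np.float64(9.26)), (76, array([556.55,   7.52,   1.38]), np.float64(19.93)), (90, array([544.82,  11.82,   1.26]), np.float64(20.19))]
T1 ['scene', 'side'] 550 [(62, array([559.3 ,   6.65,   1.26]), np.float64(7.61)), (76, array([556.66,   6.73,   1.37]), np.float64(20.35)), (90, array([574.01,   2.13,   1.25]), np.float64(25.8))]
T2 ['scene'] 306 [(62, array([ 428.57, -167.63,    1.26]), np.float64(20.13)), (76, array([ 426.24, -166.52,    1.3 ]), np.float64(6.08)), (90, array([ 423.85, -166.93,    1.39]), np.float64(20.75))]
T2 ['side'] 383 [(62, array([ 427.31, -166.25,    1.29]), np.float64(16.39)), (76, array([ 427.32, -166.16,    1.3 ]), np.float64(9.85)), (90, array([ 427.02, -166.01,    1.29]), np.float64(19.95))]
T2 ['scene', 'side'] 689 [(62, array([ 427.75, -166.51,    1.28]), np.float64(18.29)), (76, array([ 426.49, -166.04,    1.
[... 521 characters left out ...]
y([ 592.83, -300.81,    1.  ]), np.float64(25.43)), (76, array([ 584.25, -295.29,    0.99]), np.float64(18.68)), (90, array([ 582.85, -294.45,    1.  ]), np.float64(10.21))]
scene box 358 ((515.751953125, 249.016845703125), (132.684814453125, 183.0413360595703), 85.25102233886719)
lid plane y=ax+bz+c [-7.29911361e-02  2.19959914e-01  3.42208363e+02] 1624 [432.6712533  309.78162154  55.09658241] [611.05166154 347.05170204 161.9564517 ]
side box 113 ((512.9285278320312, 251.76837158203125), (141.8359375, 173.9150390625), 86.65676879882812)
lid plane y=ax+bz+c [-7.13009637e-02  2.18421373e-01  3.42499535e+02] 1663 [434.9644166  309.41913758  55.0870444 ] [605.87487106 348.86213237 161.76585337]
```

```bash
python3 - <<'E'
from h import *
from scipy.optimize import minimize
A=np.load('pics/c0.npz')
Q=np.concatenate([A[n] for n in('scene','side')])
for zlo,zhi in((40,46),(38,47)):
  k=(Q[:,2]>zlo)&(Q[:,2]<zhi)&(Q[:,0]>400)&(Q[:,0]<640)&(Q[:,1]>150)&(Q[:,1]<345)
  B=Q[k][:,:2]
  def rect(a,b,x0,x1,y0,y1): return np.hypot(np.maximum(np.maximum(x0-a,a-x1),0),np.maximum(np.maximum(y0-b,b-y1),0))
  def cost(p,w=True):
    c,s=np.cos(p[2]),np.sin(p[2]);D=B-p[:2];a=D[:,0]*c+D[:,1]*s;b=-D[:,0]*s+D[:,1]*c
    R=[(53,59,-89,89),(-59,59,83,89),(-59,59,-89,-83),(-59,59,-3,3)]
    d=np.min([rect(a,b,*r) for r in R],0)
    # walls seen empty also penalise: outside only
    return np.mean(np.minimum(d,8)**2)
  r=minimize(cost,[514,255,1.499],method='Nelder-Mead',options=dict(initial_simplex=[[514,255,1.499],[522,255,1.499],[514,263,1.499],[514,255,1.4]]))
  print(len(B),r.x,r.fun)
  p=r.x;c,s=np.cos(p[2]),np.sin(p[2]);T=lambda x,y:(np.array([p[0]+x*c-y*s,p[1]+x*s+y*c])).round(1)
  print('home',T(-2,-43),'mouth',T(-59,-43),'hinge',T(59,0),'corners',T(-59,-89),T(-59,89))
E
```

```text
589 [515.0391281 253.4637032   1.4880822] 4.006918991967518
home [557.7 247.9] mouth [553.  191.1] hinge [519.9 312.3] corners [598.9 187.3] [421.5 202. ]
830 [515.30942019 253.41900538   1.49029912] 6.719616633398329
home [558. 248.] mouth [553.4 191.2] hinge [520.1 312.2] corners [599.3 187.5] [421.9 201.8]
```

Emit:
{"api": "carry_out", "payload": {"commands": [[-0.105,-0.145,-0.2,0,0,0.2,0.35],[-0.105,-0.145,-0.4,0,0,0.2,0.35],[-0.105,-0.145,-0.48,0,0,0.2,0.35],[-0.105,-0.145,-0.48,0,0,0.2,0.35],[-0.105,-0.145,-0.48,0,0,0.2,0.35],[-0.105,-0.145,-0.48,0,0,0.2,0.35],[-0.105,-0.145,-0.48,0,0,0.2,0.35],[-0.105,-0.145,-0.48,0,0,0.2,0.35]], "squeeze": 15}}

```text
t: 1.1
position: [543.0, -43.4, 61.0]
ee_rot: [-0.494, -3.101, -0.0]
wrist_force: [0.7, 0.1, 0.2]
gripper_width: 0.35
finger_force: 0.0
```

```bash
python3 -c "
from h import *
snap('wrist','w1')"
```

```text
(no output)
```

View pics/w1.png

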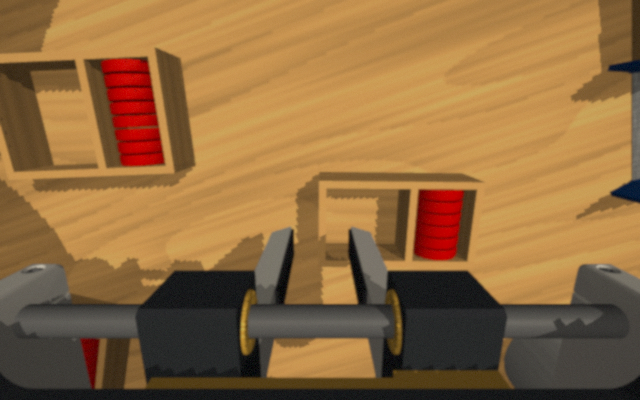

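The fingers at (280,235) and (360,235) straddle tray_a's rear wall at column 322, so I can go down and grip.

Emit:
{"api": "carry_out", "payload": {"commands": [[0,0,-0.1,0,0,0,0.35],[0,0,-0.167,0,0,0,0.35],[0,0,-0.167,0,0,0,0.0],[0,0,-0.167,0,0,0,0.0],[0,0,-0.167,0,0,0,0.0],[0,0,-0.167,0,0,0,0.0]]}}

```text
t: 1.9
position: [544.6, -43.7, 12.5]
ee_rot: [0.491, 3.1, -0.0]
wrist_force: [-0.6, 1.3, 2.4]
gripper_width: 0.052
finger_force: 15.0
```

Emit:
{"api": "carry_out", "payload": {"commands": [[0,-0.05,0,0,0,0,0],[0,-0.1,0,0,0,0,0],[0,-0.15,0,0,0,0,0],[0,-0.2,0,0,0,0,0],[0,-0.25,0,0,0,0,0],[0,-0.267,0,0,0,0,0],[0,-0.267,0,0,0,0,0.35],[0,-0.267,0,0,0,0,0.35]]}}

```text
t: 2.9
position: [542.8, -124.3, 10.9]
ee_rot: [-0.492, -3.102, 0.001]
wrist_force: [0.1, 0.6, 0.0]
gripper_width: 0.227
finger_force: 0.0
```

Emit:
{"api": "carry_out", "payload": {"commands": [[0,0,0.08,0,0,0,0.35],[0,0,0.16,0,0,0,0.35],[0,0,0.16,0,0,0,0.35]]}}

```text
t: 3.28
position: [545.0, -124.5, 60.9]
ee_rot: [0.491, 3.099, -0.002]
wrist_force: [-0.5, -0.7, 0.5]
gripper_width: 0.351
finger_force: 0.0
```

Emit:
{"api": "carry_out", "payload": {"commands": [[-0.12,-0.08,0,0,0,0.0064,0.35],[-0.24,-0.17,0,0,0,0.0064,0.35],[-0.36,-0.25,0,0,0,0.0064,0.35],[-0.437,-0.31,0,0,0,0.0064,0.35],[-0.437,-0.31,0,0,0,0.0064,0.35]]}}

```text
t: 3.9
position: [410.3, -216.7, 58.0]
ee_rot: [-0.433, -3.109, -0.002]
wrist_force: [-0.1, 0.0, -0.8]
gripper_width: 0.349
finger_force: 0.0
```

Emit:
{"api": "carry_out", "payload": {"commands": [[0,0,-0.08,0,0,0,0.35],[0,0,-0.16,0,0,0,0.35],[0,0,-0.163,0,0,0,0.0],[0,0,-0.163,0,0,0,0.0],[0,0,-0.163,0,0,0,0.0],[0,0,-0.163,0,0,0,0.0]], "squeeze": 20}}

```text
t: 4.65
position: [413.4, -217.0, 11.4]
ee_rot: [0.429, 3.11, -0.001]
wrist_force: [1.0, 0.5, 0.3]
gripper_width: 0.055
finger_force: 20.0
```

Emit:
{"api": "carry_out", "payload": {"commands": [[0,0.1,0,0,0,0.004,0],[0,0.2,0,0,0,0.008,0],[0,0.31,0,0,0,0.012,0],[0,0.42,0,0,0,0.016,0],[0,0.53,0,0,0,0.02,0],[0,0.64,0,0,0,0.025,0],[0,0.75,0,0,0,0.0315,0],[0,0.857,0,0,0,0.0315,0]]}}

```text
t: 5.65
position: [413.4, 40.8, 11.3]
ee_rot: [0.118, 3.137, -0.002]
wrist_force: [0.9, -1.2, 0.3]
gripper_width: 0.054
finger_force: 20.0
```

Emit:
{"api": "carry_out", "payload": {"commands": [[0.1,0,0,0,0,0,0],[0.2,0,0,0,0,0,0],[0.3,0.02,0,0,0,0,0],[0.38,0.05,0,0,0,0,0],[0.438,0.083,0,0,0,0,0],[0.438,0.083,0,0,0,0,0],[0.438,0.083,0,0,0,0,0]]}}

```text
t: 6.52
position: [543.9, 65.3, 10.7]
ee_rot: [0.12, 3.138, 0.0]
wrist_force: [1.2, 0.3, -1.2]
gripper_width: 0.051
finger_force: 20.0
```

```bash
python3 - <<'E'
from fit import *
print(robot.state()['position'],robot.state()['ee_rot'])
Q=[];B=[]
for n in('scene','side'):
    im,d=snap(n,n+'1');P=cloud(n,d);s=d>0;Q.append(P[s]);B.append(im[s].astype(int))
Q=np.concatenate(Q);C=np.concatenate(B)
k=(Q[:,2]>31)&(Q[:,2]<41)&(C[:,0]<C[:,1]*1.9)&(C[:,0]>C[:,2]*1.2)&(np.hypot(Q[:,0]-548,Q[:,1]-118)<80)
print(k.sum(),fit(Q[k][:,:2],(548,118,1.49),110,76))
for n in('scene','side'):
    im=cv2.imread(f'pics/{n}1.png'); m=robot.camera_model(n); p=m['camera_from_world']@[550,130,20,1]
    u=int(m['cx']+m['fx']*p[0]/-p[2]);v=int(m['cy']-m['fy']*p[1]/-p[2])
    cv2.imwrite(f'pics/{n}1c.png',cv2.resize(im[max(v-90,0):v+70,u-100:u+100],None,fx=3,fy=3,interpolation=cv2.INTER_CUBIC))
a=cv2.imread('pics/scene1c.png');b=cv2.imread('pics/side1c.png');h=min(len(a),len(b))
cv2.imwrite('pics/both1.png',cv2.resize(np.hstack([a[:h],b[:h]]),(800,int(800*h/1200))))
E
```

```text
[543.90490625  65.27523188  10.72844048] [1.19872495e-01 3.13827317e+00 2.08825970e-04]
476 (array([544.20396686, 115.97309229,   1.50535318]), np.float64(15.702075339872565))
```

View pics/both1.png

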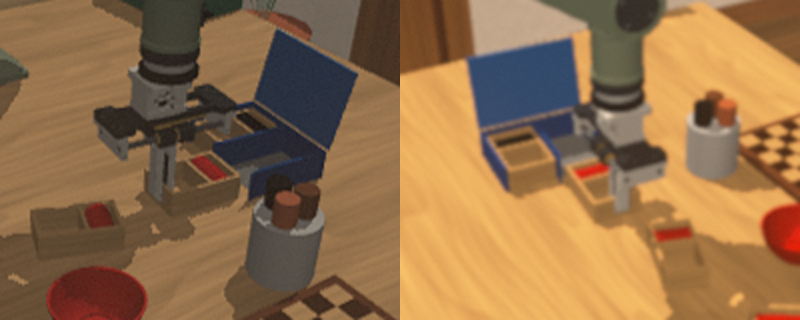

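```bash
python3 - <<'E'
from fit import *
from scipy.spatial.transform import Rotation as R
s=robot.state(); im,d=snap('wrist','w2'); m=robot.camera_model('wrist'); print('depth med',np.median(d[d>0]),(d>0).mean())
T=np.eye(4);T[:3,:3]=R.from_rotvec(s['ee_rot']).as_matrix();T[:3,3]=s['position']
v,u=np.mgrid[0:400,0:640]
p=np.stack([(u-m['cx'])/m['fx']*d,-(v-m['cy'])/m['fy']*d,-d,np.ones_like(d)],-1)
P=(p@(T@np.array(m['T_tool_cam'])).T)[...,:3]; np.save('pics/w2P.npy',P)
k=(d>0);Q=P[k];C=im[k].astype(int)
t=(abs(Q[:,2])<10);print('table',np.median(Q[t][:,2]))
red=lambda Q,C:(C[:,0]>C[:,1]*2.2)&(Q[:,2]>30)&(Q[:,2]<42)&(np.hypot(Q[:,0]-550,Q[:,1]-148)<60)
r=red(Q,C);print('wrist red',r.sum(),cv2.minAreaRect(Q[r][:,:2].astype(np.float32)))
b=(C[:,2]>C[:,0]*1.2)&(Q[:,2]>35)&(Q[:,2]<48);print('wrist blue',b.sum(),Q[b].min(0),Q[b].max(0))
for n in('scene','side'):
    i=cv2.imread(f'pics/{n}1.png')[:,:,::-1];dd=np.load(f'pics/{n}1.npy');q=cloud(n,dd);kk=dd>0;q=q[kk];c=i[kk].astype(int);r=red(q,c)
    print(n,r.sum(),cv2.minAreaRect(q[r][:,:2].astype(np.float32)))
E
```

```text
depth med 175.40599 0.99616015625
table 0.042007970271640716
wrist red 5241 ((545.6552734375, 148.6498260498047), (27.695066452026367, 65.87823486328125), 85.6440658569336)
wrist blue 1315 [502.01568922 177.10820796  35.01710632] [599.65560583 226.86086495  45.77783294]
scene 96 ((545.0999145507812, 146.39486694335938), (23.28603744506836, 60.67665481567383), 85.35492706298828)
side 72 ((541.435302734375, 147.1695556640625), (23.630935668945312, 51.852272033691406), 82.64183807373047)
```

View pics/w2.png

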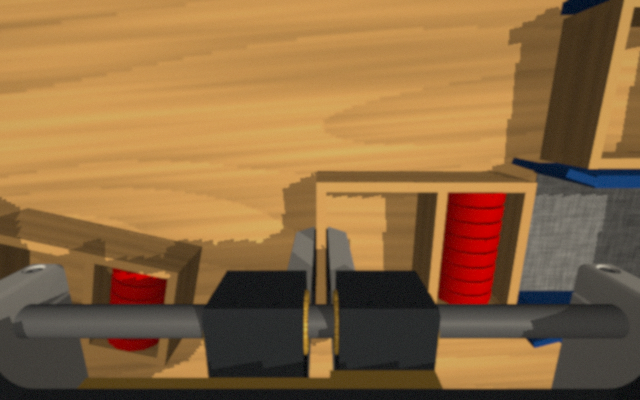

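The wrist view shows the tray's side rim along row 180, and the bay's divider lip at (515,163) with its far wall at (545,300). Next I'll measure both in this one frame.

```bash
python3 - <<'E'
from h import *
P=np.load('pics/w2P.npy');im=cv2.imread('pics/w2.png')[:,:,::-1].astype(int)
Q=P.reshape(-1,3);C=im.reshape(-1,3)
b=(C[:,2]>C[:,0]*1.2)&(Q[:,2]>42)&(Q[:,2]<46)
for lo in range(170,230,6):
    k=b&(Q[:,1]>=lo)&(Q[:,1]<lo+6)
    for nm,kk in(('mid',k&(Q[:,0]<550)),('far',k&(Q[:,0]>550))):
        if kk.sum()>5: print(lo,nm,kk.sum(),np.percentile(Q[kk][:,0],[2,98]).round(1))
t=(Q[:,2]>34.5)&(Q[:,2]<37.5)&(C[:,0]>C[:,2]*1.2)
for lo in range(60,180,10):
    k=t&(Q[:,1]>=lo)&(Q[:,1]<lo+10)&(Q[:,0]>490)&(Q[:,0]<600)
    if k.sum()>5: print('tray',lo,k.sum(),np.percentile(Q[k][:,0],[1,99]).round(1))
k=t&(Q[:,0]>515)&(Q[:,0]<560)&(Q[:,1]>90);print('tray y max',np.percentile(Q[k][:,1],99.5))
E
```

```text
176 far 68 [595.5 599.1]
182 mid 90 [502.2 506.9]
182 far 58 [595.  599.1]
188 mid 115 [503.9 508.9]
188 far 26 [595.5 597.8]
194 mid 139 [505.7 512. ]
200 mid 163 [506.5 512.2]
206 mid 169 [507.  512.8]
212 mid 157 [507.4 513.3]
218 mid 48 [507.7 513.5]
tray 60 1086 [501.8 568.3]
tray 70 267 [501.3 523.8]
tray 80 203 [502.  534.5]
tray 90 199 [502.8 508.1]
tray 100 197 [503.7 508.9]
tray 110 195 [504.4 509.5]
tray 120 1165 [505.5 570.1]
tray 130 444 [506.  574.2]
tray 140 1952 [507.3 574.3]
tray 150 1469 [507.9 574.7]
tray 160 653 [508.6 576.3]
tray 170 977 [509.5 575.4]
tray y max 175.29756396500898
```

Emit:
{"api": "carry_out", "payload": {"commands": [[0.01,0,0,0,0,0.001,0],[0.014,0.05,0,0,0,0.001,0],[0.018,0.1,0,0,0,0.001,0],[0.022,0.15,0,0,0,0.001,0],[0.025,0.2,0,0,0,0.001,0],[0.025,0.2,0,0,0,0.001,0]]}}

```text
t: 7.42
position: [551.4, 128.0, 10.6]
ee_rot: [0.108, 3.139, 0.004]
wrist_force: [-0.7, 2.0, 1.9]
gripper_width: 0.054
finger_force: 20.0
```

Emit:
{"api": "carry_out", "payload": {"commands": [[0.004,0.05,0,0,0,0,0],[0.008,0.1,0,0,0,0,0],[0.012,0.15,0,0,0,0,0],[0.0155,0.2,0,0,0,0,0],[0.0155,0.2,0,0,0,0,0]]}}

```text
t: 8.05
position: [556.0, 187.9, 10.5]
ee_rot: [0.109, 3.139, 0.004]
wrist_force: [-0.4, 3.8, 2.5]
gripper_width: 0.05
finger_force: 20.0
```

Emit:
{"api": "carry_out", "payload": {"commands": [[0.001,0.013,0,0,0,0,0],[0.001,0.02,0,0,0,0,0],[0.001,0.02,0,0,0,0,0]]}}

```text
t: 8.43
position: [556.4, 191.0, 10.5]
ee_rot: [0.11, 3.14, -0.001]
wrist_force: [0.3, -3.4, 3.3]
gripper_width: 0.053
finger_force: 20.0
```

Emit:
{"api": "carry_out", "payload": {"commands": [[0.001,0.01,0,0,0,0,0],[0.001,0.01,0,0,0,0,0]]}}

```text
t: 8.68
position: [556.6, 194.3, 10.5]
ee_rot: [-0.11, -3.14, 0.0]
wrist_force: [-0.1, -4.2, 4.0]
gripper_width: 0.053
finger_force: 20.0
```

Emit:
{"api": "carry_out", "payload": {"commands": [[0,0.01,0,0,0,0,0],[0,0.01,0,0,0,0,0]]}}

```text
t: 8.93
position: [556.6, 197.7, 10.5]
ee_rot: [0.109, 3.14, 0.0]
wrist_force: [0.4, -3.2, 3.3]
gripper_width: 0.052
finger_force: 20.0
```

Emit:
{"api": "carry_out", "payload": {"commands": [[0,0.007,0,0,0,0,0],[0,0.007,0,0,0,0,0]]}}

```text
t: 9.18
position: [556.6, 198.5, 10.5]
ee_rot: [-0.109, -3.14, 0.003]
wrist_force: [-0.3, -7.7, 5.2]
gripper_width: 0.055
finger_force: 20.0
```

```bash
python3 - <<'E'
from h import *
from scipy.spatial.transform import Rotation as R
s=robot.state(); im,d=snap('wrist','w3'); m=robot.camera_model('wrist')
T=np.eye(4);T[:3,:3]=R.from_rotvec(s['ee_rot']).as_matrix();T[:3,3]=s['position']
v,u=np.mgrid[0:400,0:640]
p=np.stack([(u-m['cx'])/m['fx']*d,-(v-m['cy'])/m['fy']*d,-d,np.ones_like(d)],-1)
P=(p@(T@np.array(m['T_tool_cam'])).T)[...,:3]; Q=P.reshape(-1,3);C=im.reshape(-1,3).astype(int)
for x in range(500,595,10):
    k=(abs(Q[:,0]-x)<3)&(Q[:,1]>150)
    t=k&(Q[:,2]>33)&(Q[:,2]<38.5)&(C[:,0]>C[:,2]*1.2)
    b=k&(Q[:,2]>40)&(Q[:,2]<47)&(C[:,2]>C[:,0]*1.1)
    print(x,'tray',np.percentile(Q[t][:,1],[1,99]).round(1) if t.sum()>5 else 0,'blue',np.percentile(Q[b][:,1],[1,99]).round(1) if b.sum()>5 else 0)
E
```

```text
500 tray [202.  312.1] blue [186.3 317.8]
510 tray [242.6 311.1] blue [192.5 316. ]
520 tray [199.8 306. ] blue [269.8 316. ]
530 tray [199.3 309.4] blue [308.8 315.4]
540 tray [198.6 308.7] blue [308.1 314.5]
550 tray [197.5 308.2] blue [307.3 314. ]
560 tray [197.2 307.4] blue [306.4 313.2]
570 tray [196.4 306.7] blue [305.8 312.2]
580 tray [196.1 306. ] blue [305.  311.6]
590 tray [270.  305.4] blue 0
```

View pics/w3.png

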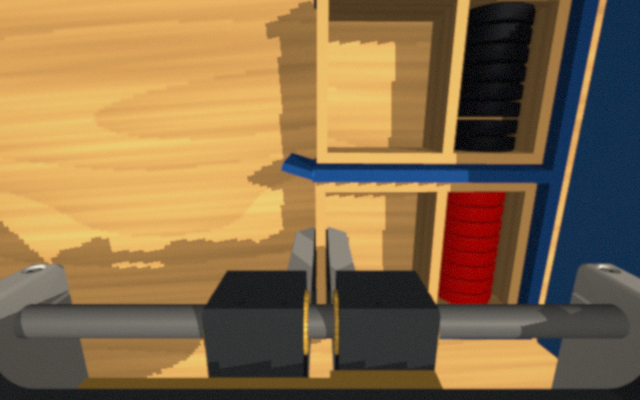

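The tray touched the back wall: the force rose to 7.7 N and its rear is flush with the black tray at column 317. Next I release it, lift, and go behind the lid.

Emit:
{"api": "carry_out", "payload": {"commands": [[0,0,0,0,0,0,0.25],[0,0,0,0,0,0,0.25],[0,0,0,0,0,0,0.25],[0,0,0.15,0,0,0,0.25],[0,0,0.35,0,0,0,0.25],[0,0,0.55,0,0,0,0.25],[0,0,0.7,0,0,0,0.1],[0,0,0.7,0,0,0,0]]}}

```text
t: 10.22
position: [559.7, 200.7, 226.1]
ee_rot: [0.109, 3.129, 0.005]
wrist_force: [-0.2, -0.4, -0.1]
gripper_width: 0.074
finger_force: 0.0
```

```bash
cat > chk.py <<'E'
from fit import *
import sys
tag=sys.argv[1];Q=[];B=[]
for n in('scene','side'):
    im,d=snap(n,n+tag);P=cloud(n,d);s=d>0;Q.append(P[s]);B.append(im[s].astype(int))
Q=np.concatenate(Q);C=np.concatenate(B)
k=(Q[:,2]>31)&(Q[:,2]<41)&(C[:,0]<C[:,1]*1.9)&(C[:,0]>C[:,2]*1.2)&(abs(Q[:,0]-557)<42)&(abs(Q[:,1]-250)<60)
if k.sum()>20: print('tray b',k.sum(),fit(Q[k][:,:2],(557,250,1.495),110,76))
k=(Q[:,2]>48)&(Q[:,2]<200)&(Q[:,0]>430)&(Q[:,0]<605)&(Q[:,1]>190)&(Q[:,1]<420)&(C[:,2]>C[:,0]*1.15)
L=Q[k];print('lid',len(L),L.min(0),L.max(0),np.median(L[:,2]))
E
python3 chk.py 2; python3 -c "
from h import *;print(robot.state()['position'])"
```

```text
tray b 421 (array([556.71691456, 249.81639573,   1.53182723]), np.float64(14.124078954971992))
lid 3361 [434.19987687 307.51100013  48.09985836] [604.89687933 350.37919243 163.54819729] 107.4320774890017
[556.31464712 199.79901334 220.25545459]
```

Emit:
{"api": "carry_out", "payload": {"commands": [[-0.03,0.16,0.05,0,0,0,0],[-0.06,0.33,0.05,0,0,0,0],[-0.09,0.5,0.05,0,0,0,0],[-0.12,0.66,0,0,0,0,0],[-0.12,0.66,0,0,0,0,0],[-0.12,0.66,-0.15,0,0,0,0],[-0.12,0.66,-0.3,0,0,0,0],[-0.12,0.66,-0.3,0,0,0,0]]}}

```text
t: 11.32
position: [516.4, 393.9, 123.8]
ee_rot: [-0.111, -3.128, 0.012]
wrist_force: [-0.8, -0.3, -0.1]
gripper_width: 0.005
finger_force: 0.0
```

Emit:
{"api": "carry_out", "payload": {"commands": [[0,-0.12,0,0,0,0,0],[0,-0.22,0,0,0,0,0],[0,-0.27,0,0,0,0,0],[0,-0.322,-0.012,0,0,0,0],[0,-0.36,-0.03,0,0,0,0],[0,-0.398,-0.048,0,0,0,0],[0,-0.43,-0.075,0,0,0,0],[0,-0.458,-0.105,0,0,0,0]]}}

```text
t: 12.32
position: [520.5, 259.3, 98.3]
ee_rot: [-0.109, -3.139, 0.001]
wrist_force: [-0.2, 0.1, 3.6]
gripper_width: 0.005
finger_force: 0.9
```

Emit:
{"api": "carry_out", "payload": {"commands": [[0,-0.025,-0.035,0,0,0,0],[0,-0.044,-0.073,0,0,0,0],[0,-0.057,-0.115,0,0,0,0],[0,-0.06,-0.135,0,0,0,0],[0,-0.06,-0.15,0,0,0,0]]}}

```text
t: 12.95
position: [520.4, 241.9, 53.3]
ee_rot: [-0.109, -3.139, 0.001]
wrist_force: [-0.5, -1.2, 1.7]
gripper_width: 0.004
finger_force: 0.7
```

Emit:
{"api": "carry_out", "payload": {"commands": [[0,0,-0.006,0,0,0,0],[0,0,-0.01,0,0,0,0],[0,0,-0.01,0,0,0,0]]}}

```text
t: 13.32
position: [520.5, 242.0, 52.2]
ee_rot: [-0.109, -3.139, 0.001]
wrist_force: [-2.9, -2.3, 6.4]
gripper_width: 0.006
finger_force: 3.5
```

Emit:
{"api": "carry_out", "payload": {"commands": [[0,0,-0.007,0,0,0,0],[0,0,-0.01,0,0,0,0],[0,0,-0.01,0,0,0,0]]}}

```text
t: 13.7
position: [520.7, 242.0, 52.0]
ee_rot: [-0.108, -3.14, 0.001]
wrist_force: [-8.1, -4.7, 21.6]
gripper_width: 0.005
finger_force: 10.7
```

Emit:
{"api": "carry_out", "payload": {"commands": [[0,0,0.1,0,0,0,0],[0,0,0.3,0,0,0,0],[0,-0.1,0.5,0,0,0,0],[0,-0.25,0.5,0,0,0,0],[0,-0.4,0.5,0,0,0,0],[0,-0.55,0.5,0,0,0,0],[0,-0.55,0.5,0,0,0,0]]}}

```text
t: 14.58
position: [521.0, 75.0, 198.3]
ee_rot: [0.116, 3.138, -0.0]
wrist_force: [0.3, 1.3, 0.1]
gripper_width: 0.001
finger_force: 0.0
```

```bash
python3 chk.py 3; python3 - <<'E'
from h import *
a=cv2.imread('pics/scene3.png')[100:290,120:450];b=cv2.imread('pics/side3.png')[90:300,200:460]
b=cv2.resize(b,(400,323));a=cv2.resize(a,(400,230))
o=np.zeros((323,800,3),np.uint8);o[:230,:400]=a;o[:,400:]=b;cv2.imwrite('pics/both3.png',o)
for n in('scene','side'):
    d=np.load(f'pics/{n}3.npy');P=cloud(n,d);k=(d>0)&(P[...,0]>440)&(P[...,0]<590)&(P[...,1]>205)&(P[...,1]<300)&(P[...,2]>30)&(P[...,2]<100)
    Q=P[k];print(np.linalg.lstsq(np.c_[Q[:,:2]-[515,250],np.ones(len(Q))],Q[:,2],rcond=None)[0])
E
```

```text
tray b 115 (array([557.49556185, 249.29901707,   1.52075151]), np.float64(1.1420260994324911))
lid 591 [430.23073149 190.06665831  48.11568491] [604.98268332 317.93994922  56.33823411] 52.38469519142984
[5.22644131e-03 1.66682092e-02 5.32043477e+01]
[6.99432298e-03 2.43290518e-02 5.28865680e+01]
```

View pics/both3.png

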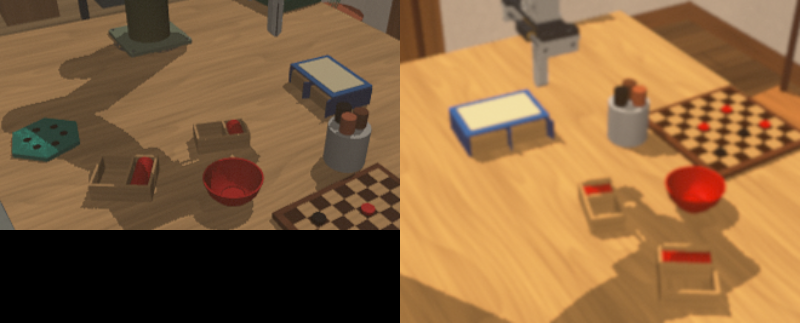

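The lid is level and shut at 52 mm, both trays in the bays are flush, and tray_a, tray_c and the other objects lie in place.

```bash
python3 -c "
from workcell import robot;print(robot.close_job())"
```

```text
the job is handed in; nothing more can be done
None
```

The 76 mm tray (tray_b) is in the empty bay, checkers first against the back wall, and the lid is pressed shut to its stop. I slid tray_a aside to clear the way and handed the job in after about 15 s of robot time; the hand-in returned no verdict.

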